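Take the stuck hood off the parts tub

ROBOT

A 6-joint arm with a two-finger parallel gripper is mounted at the origin on the work surface. World frame = base frame: x ahead of the robot, y to its left, z up, the work surface at z = 0. Lengths are in m, angles in degrees, forces in N, time in s.
With the tool pointing down it reaches from about 0.15 to 0.775 m from the base axis. Payload 6.1 kg.
Tool frame: the origin (TCP) lies at the very end of the fingers, on their centre line; the grasp point (between the pads) lies 19 mm behind it; x points along the fingers, y is the direction in which the jaws open and shut, and the axes are right-handed (so a half turn about x gives the same grasp; the last joint's range is limited). The gripper opens to 85 mm and grips with 20 to 120 N. Pads are 22 mm wide; open, the fingers measure 114 mm over their backs; the gripper's body (76 mm by 85 mm) begins 54 mm behind the grasp point. The pads swing forward as they close: fully open they stand 13 mm farther back than shut.
Start: joints at [68.984, 7.208, -2.269, 80.523, 0, 90], TCP at [0.188, 0.49, 0.204] pointing down, gripper open.
Joint ranges: [-155.77, 155.77], [-54.66, 111.73], [-72.52, 77.12], [-102.08, 115.82], [-83.92, 84.16], [-180, 180]. Speed limits (degrees/s): [136.94, 136.94, 172.46, 180, 180, 180].

INTERFACE

Orientations are given as [roll, pitch, yaw] about the fixed x, y, z axes, in that order (R = Rz(yaw) Ry(pitch) Rx(roll)).
In Python, from station import status, viewer, order gives the robot as it stands.
- The arm moves only by the tool jog_arm, never from a script. Its argument "deltas" is text: rows parted by semicolons, each of 5 numbers parted by spaces: the shift along the tool's x, y, z in cm, then the turn about the tool's x in degrees, then the closure, from 0 (fully open) to 1 (shut). In form: dx dy dz spin hand; .... A call has 1 to 10 rows; each row is the pose to reach, as a shift and turn from the pose commanded when the call began, along the tool's axes at that moment; what a row does not reach only later rows make up. A row lasts 1/10 s, in which the tool goes at most 50 mm and 8.59 degrees, less where a joint would pass 70% of its speed; a pose out of reach is approached as far as the arm can. A call with a gripper value outside its range is refused whole. The fingers move at their own pace and stop on an object; "newtons" is the grip in N (left out, the last holds). Time passes only in rows, so rows that repeat a pose let the fingers close. It gives the time, the measured TCP pose, the force and the opening at its end, in the units of the state.
- status.state(): the state, without advancing time (a new reading comes with each control period).
- viewer.snapshot(name): name is "scene" or "top" or "wrist"; returns the picture (480x640x3 uint8, red, green, blue); there is no depth.
- viewer.calibration(name): a dict with "fx", "fy", "cx", "cy" (pixels), "R" (3x3) and "t" (3): a world point X has camera coordinates R X + t; the wrist camera has in their place "mount" (4x4, takes a point from camera to tool coordinates, whose origin is the TCP and whose axes are the tool frame's). Camera axes: x right, y down, z forward; pixel columns grow to the right and rows downward; lengths in m; the calibration is good to about 2 mm. A picture is of the moment at which its call begins: read the wrist's pose just before it. calibration takes no time and is no camera call.
- order.sign_off(): hands the job in, once; it reports no verdict.
The state is a dict: "time": time; "qpos": joint angles; "qvel": joint speeds; "tau": joint torques, N m; "position": TCP position; "eef_rot": TCP orientation; "force": force on the tool from outside, world axes, zero at the start; "ft_torque": the same for the moment, N m; "width": finger opening in m.
Only numpy, scipy, OpenCV 4.12 (cv2) and the standard library are available. Lean on these libraries where they do the work, as an engineer would, in place of code of your own. Each camera call takes 0.05 s, during which the arm holds its last target.

TASK

The grey hood with the bar grip is caught on the tub of nuts inside it, so a straight pull would bring the tub along. Turn the hood by its bar about a quarter turn, either way, until the bar stands across the long foot block, then lift the hood straight off, leaving the tub seated in the block. Stand the hood upright in the middle of the round cork pad, without dropping it.

Things in the scene. Friction and masses are not known exactly. Their poses are not given: they have to be found in the camera images.
- hood: Grey round hood (cup upside down), 80 mm diameter, 70 mm tall, 0.14 kg, hiding the tub. On top, centred, a bar grip 50 mm long (hood's x), 14 mm thick (y), from 70 to 100 mm above the rim. Origin: centre of the bottom rim, which rests 14 mm above the table; z up. Inside, two catches hook under the tub's lugs. Bar starts within 10 deg of the foot's long side. (Not the small one with a round knob.)
- tub: White tub of nuts in the hood, 54 mm diameter, 70 mm tall, 0.4 kg, lugs near the top on its +x and -x sides, 84 mm square base plate, loose in the foot's recess (2 mm play), which stops it turning. With the hood's bar within 30 deg of the tub's x it comes up with the hood; at 50 to 90 deg, either way, the hood turns and lifts freely. Origin: centre of underside, 6 mm above the table; z up.
- foot: Flat aluminium foot block fixed to the table, 150 mm long (its x) x 112 mm x 16 mm high, with a square recess 88 x 88 mm, 10 mm deep, in the middle that holds the tub's base plate (recess floor 6 mm above the table). Origin: centre of the underside, on the table; z up.
- pad: Round cork pad fixed to the table, 130 mm in diameter and 6 mm thick. Origin: centre of the underside, on the table; z up.
Things that resemble listed ones, but are neither listed nor needed, are in the scene too. Leave any purple look-alike of the hood alone. Several things look just like the foot: the one meant starts farthest from the robot's base.

How it is judged (in metres and radians):
On the way, in this order (a step that is already met when the one before it is completed fails the run):
1. the hood, still down over the tub, is turned at least 35 degrees away from the foot block's long side (angle between the x axis of hood and the x axis of foot, either way round above 0.61 rad and z of hood in the frame of foot below 0.035 m), for 0.1 s.
2. the hood is lifted clear above the tub, which stays seated in the foot (z of hood in the frame of foot above 0.078 m and z of tub in the frame of foot below 0.01 m and horizontal distance between tub and foot below 0.01 m and angle between tub's own z axis and vertical below 0.1 rad), for 0.1 s.
At the end, for the whole second after the job is handed in: The hood stands upright (within 6 degrees) and still on the cork pad, its centre within 25 mm of the pad's centre, at any yaw; the tub sits upright in the foot's recess (its underside less than 10 mm above the table, within 10 mm of the foot's centre) (horizontal distance between hood and pad below 0.025 m and z of hood in the frame of pad below 0.012 m and angle between each of hood, tub's own z axis and vertical below 0.1 rad and linear speed of each of hood, tub below 0.02 m/s and z of tub in the frame of foot below 0.01 m and horizontal distance between tub and foot below 0.01 m); the robot touches nothing.
It fails at once if the tub is dragged up out of its recess (its underside more than 18 mm above the table, 12 mm above the recess floor) (z of tub in the frame of foot above 0.018 m).
It fails at once if the hood is dropped (falls from more than about 25 mm) (linear speed of hood above 0.7 m/s and contact force between the fingers and hood below 0.05 N).
It also fails if it takes over 45 s, if anything falls off the work surface, if the arm or the gripper's body presses on something with over 40 N, if the wrist force passes 120 N, or if a joint passes its speed limit or range.

## Working session

There is one attempt and no reset: what is moved stays moved. The work goes in short steps, Python scripts to look and compute and a tool call to move; the robot and the scene stay as the last step left them, time stands still between calls to the robot, and variables do not carry over. Pictures are saved under pics/ and viewed, and the job is handed in when it is done.

Besides the shell and the picture viewer there is one more tool, called in YAML: its name, and indented under it one key for each argument. jog_arm: Moves the arm, as the interface text tells. Its arguments: {"type":"object","properties":{"deltas":{"type":"string"},"newtons":{"type":"number"}},"required":["deltas"]}

```bash
mkdir -p pics
python3 - <<'E'
from station import status, viewer
import cv2,json
s=status.state(); print(s)
for n in ["scene","top"]:
    im=viewer.snapshot(n); cv2.imwrite(f"pics/{n}0.png",cv2.cvtColor(im,cv2.COLOR_RGB2BGR)); print(n,viewer.calibration(n))
print(viewer.calibration("wrist"))
E
```

```text
{'time': 0.0, 'qpos': array([ 6.89850780e+01,  7.23915075e+00, -2.32535310e+00,  8.05233102e+01,
        8.30536154e-04,  9.00002140e+01]), 'qvel': array([-0.03721276, -0.02206527, -0.07625463,  0.06764856, -0.01547731,
        0.03870334]), 'tau': array([-4.82562045e-04, -4.35910320e+01,  3.52927136e+01,  1.73389987e-02,
       -1.28009001e-04,  1.37192007e-06]), 'position': array([0.18810844, 0.48967105, 0.2037563 ]), 'eef_rot': array([ -90.54166694,   89.91218202, -111.5568036 ]), 'force': array([-0.47795264,  0.80377299, -0.80887341]), 'ft_torque': array([-0.02331395, -0.0211205 , -0.02993843]), 'width': 0.08517376640162669}
scene {'fx': 485.35774989780344, 'fy': 485.35774989780344, 'cx': 319.21911778654635, 'cy': 238.83262081368383, 'R': array([[-0.8104179 ,  0.58583833,  0.00403353],
       [ 0.33378893,  0.46738228, -0.81862003],
       [-0.4814642 , -0.66207798, -0.57432132]]), 't': array([ 0.3086556 , -0.12984242,  1.14705347])}
top {'fx': 596.4765081883944, 'fy': 596.4765081883944, 'cx': 317.8373206531441, 'cy': 246.66524788063288, 'R': array([[ 0.02405237, -0.9997099 ,  0.00126095],
       [-0.99384158, -0.02404762, -0.10816946],
       [ 0.10816841,  0.00134855, -0.99413167]]), 't': array([0.02282406, 0.45594791, 1.17446902])}
{'fx': 343.7157526808724, 'fy': 343.7157526808724, 'cx': 319.89706850958396, 'cy': 242.0138083189976, 'mount': array([[ 1.40504216e-04, -3.18199301e-01,  9.48023832e-01,
        -1.69905474e-01],
       [ 9.99999617e-01,  8.63402355e-04,  1.41589124e-04,
        -3.32753337e-05],
       [-8.63579569e-04,  9.48023449e-01,  3.18199300e-01,
        -8.26962292e-02],
       [ 0.00000000e+00,  0.00000000e+00,  0.00000000e+00,
         1.00000000e+00]])}
```

View pics/top0.png

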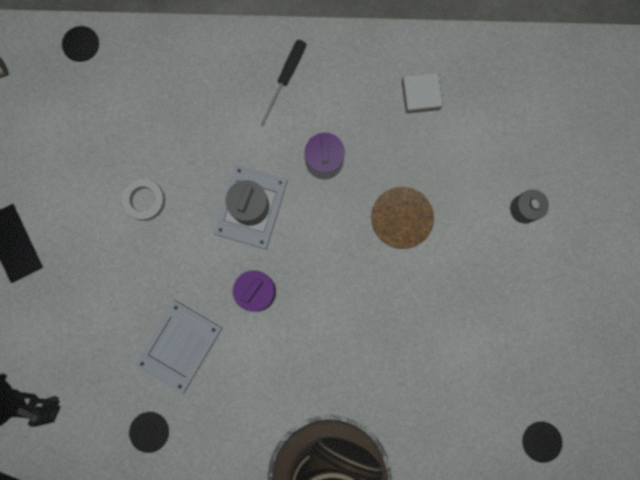

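View pics/scene0.png

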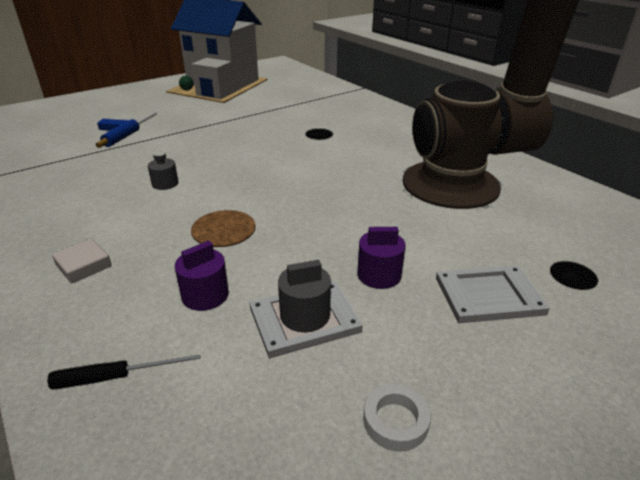

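The top view shows the grey hood with a bar at (246,202) on a foot at (251,207). An empty foot look-alike is at (181,346), nearer the base (328,470). Purple hoods are at (325,154) and (255,291), the small grey one with a round knob is at (530,205), and the cork pad is at (402,217). I'll measure these and enlarge a crop.

```bash
cat > h.py <<'E'
import numpy as np,cv2
from station import status,viewer
def ray(n,u,v,z):
    c=viewer.calibration(n);R=np.array(c["R"]);t=np.array(c["t"])
    o=-R.T@t; d=R.T@np.array([(u-c["cx"])/c["fx"],(v-c["cy"])/c["fy"],1])
    return o+d*(z-o[2])/d[2]
def proj(n,X):
    c=viewer.calibration(n);p=np.array(c["R"])@np.array(X)+c["t"]
    return c["fx"]*p[0]/p[2]+c["cx"],c["fy"]*p[1]/p[2]+c["cy"]
E
python3 - <<'E'
from h import *
im=cv2.imread("pics/top0.png")
hsv=cv2.cvtColor(im,cv2.COLOR_BGR2HSV)
m=cv2.inRange(hsv,(5,70,50),(25,255,255)); m[:, :360]=0; m[300:]=0; m[:,450:]=0
c=max(cv2.findContours(m,0,2)[0],key=cv2.contourArea)
(e,ax,a)=cv2.fitEllipse(c);print("pad",e,ax,ray("top",*e,.006))
s=cv2.imread("pics/scene0.png")
a=cv2.resize(im[155:260,200:300],(600,600*105//100)[:2],interpolation=cv2.INTER_CUBIC)[:600]
cv2.imwrite("pics/crop.png",a)
cv2.imwrite("pics/crops.png",cv2.resize(s[250:360,240:370],None,fx=5,fy=5,interpolation=cv2.INTER_CUBIC))
E
```

```text
pad (402.14404296875, 217.6454315185547) (59.30867004394531, 60.5115966796875) [ 0.52140808 -0.13777043  0.006     ]
```

View pics/crop.png

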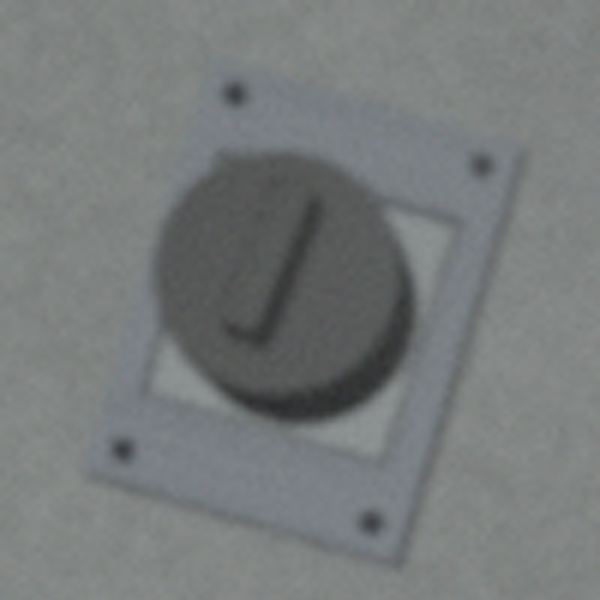

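View pics/crops.png

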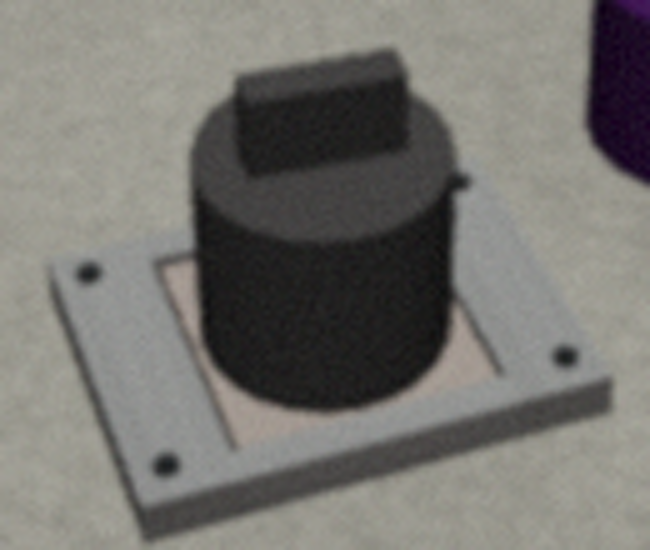

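The crops confirm it: the grey bar-gripped hood stands over a white base plate in the occupied foot, which is also the foot farther from the base. The bar runs along the foot's long side. The next step is to turn crop pixels into world positions.

Run:
```python
from h import *
T=lambda u,v:(u/6+200-.4,v/6+155-.4)
S=[ray("top",*T(*p),.016)[:2] for p in [(235,94),(482,164),(372,521),(122,449)]]
print("foot",np.mean(S,0)); a=(S[0]+S[1]-S[2]-S[3]); print("foot yaw",np.degrees(np.arctan2(a[1],a[0])))
print("hood disc",ray("top",*T(279,271),.084))
b=ray("top",*T(318,200),.084)-ray("top",*T(265,340),.084)
print("bar yaw (shadow)",np.degrees(np.arctan2(b[1],b[0])))
Q=lambda u,v:(u/5+240-.4,v/5+250-.4)
P=[ray("scene",*Q(*p),.114)[:2] for p in [(237,80),(394,50),(405,84),(248,103)]]
print(np.round(P,4)); print("bar c",np.mean(P,0))
for i,j in((0,1),(3,2)):
    d=P[j]-P[i];print(np.degrees(np.arctan2(d[1],d[0]))%180,np.linalg.norm(d))
P=[ray("scene",*Q(*p),.016)[:2] for p in [(89,272),(166,465),(565,356)]]
print("foot scene",(P[0]+P[2])/2, np.degrees(np.arctan2(*(P[1]-P[2])[::-1])))
# grey pixels disc check
s=status.state()
from scipy.spatial.transform import Rotation as Ro
r,p,y=s["eef_rot"]
print(np.round(Ro.from_euler("xyz",[r,p,y],degrees=True).as_matrix(),3))
```

```text
foot [0.53712265 0.17403295]
foot yaw -15.147140443099222
hood disc [0.53633603 0.17409454 0.084     ]
bar yaw (shadow) -18.441072379572006
[[0.557  0.1629]
 [0.5115 0.1779]
 [0.5184 0.1929]
 [0.5602 0.1737]]
bar c [0.53677134 0.17685548]
161.82886055678867 0.04788867518860924
155.44441904900603 0.04599514659319756
foot scene [0.53477595 0.1719464 ] -15.095378183634324
[[-0.001  0.359  0.933]
 [-0.001  0.933 -0.359]
 [-1.    -0.001  0.   ]]
```

jog_arm:
  deltas: "0 -1.7 4.4 0 0; 0 -3.4 8.8 0 0; 0 -5.1 13.1 0 0; 0 -6.8 17.5 0 0; 0 -8.5 21.9 0 0; 0 -10.2 26.3 0 0; 0 -11.9 30.7 0 0; 0 -13.6 35 0 0; 0 -15.3 39.4 0 0; 0 -17 43.8 0 0"

```text
time: 1.1
position: [0.5372, 0.1726, 0.2042]
eef_rot: [-153.6, 90.0, -174.6]
force: [0.3, 0.5, 0.1]
width: 0.0853
```

jog_arm:
  deltas: "0 0 0 0 0; 0 0 0 0 0; 0 0 0 0 0"

```text
time: 1.4
position: [0.5355, 0.1747, 0.2042]
eef_rot: [-158.4, 89.9, -179.4]
force: [-1.0, 1.7, -0.0]
width: 0.0851
```

Run:
```python
from h import *
s=status.state();print(s["time"],s["position"],s["eef_rot"],s["qpos"],s["qvel"])
im=viewer.snapshot("wrist");cv2.imwrite("pics/w1.png",im[:,:,::-1])
from scipy.spatial.transform import Rotation as Ro
np.savez("w1.npz",p=s["position"],R=Ro.from_euler("xyz",s["eef_rot"],degrees=True).as_matrix())
```

```text
1.4 [0.53547302 0.17465717 0.20421981] [-158.38110216   89.94279592 -179.37124753] [1.80551561e+01 1.14511908e+01 2.73690455e+00 8.13402923e+01
 1.71315054e-02 3.90452933e+01] [ 0.98971507 -0.65068936 -0.13184357 -0.14903808 -0.11704014 -0.02315829]
```

View pics/w1.png

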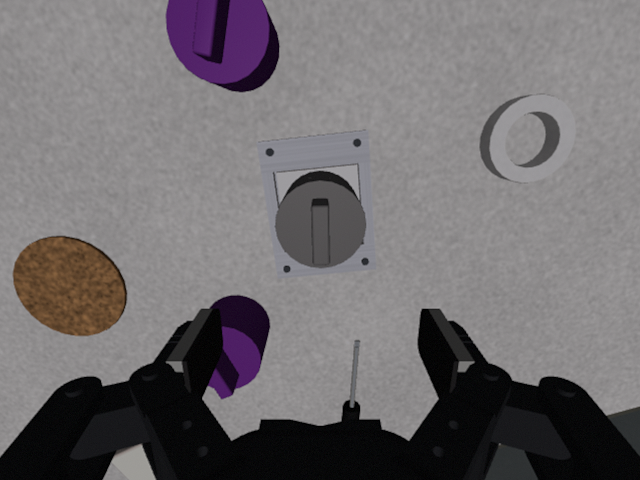

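The wrist view shows the bar vertical in the image, with its top face at about (312–329, 207–264), the hood disc centred at about (321,224) and a purple hood at (230,350).

```bash
cat >> h.py <<'E'
def wray(f,u,v,z):
    d0=np.load(f);M=np.array(viewer.calibration("wrist")["mount"]);c=viewer.calibration("wrist")
    R=d0["R"];o=d0["p"]+R@M[:3,3];d=R@M[:3,:3]@np.array([(u-c["cx"])/c["fx"],(v-c["cy"])/c["fy"],1])
    return o+d*(z-o[2])/d[2]
E
python3 - <<'E'
from h import *
for n,u,v,z in [("disc",321,223,.084),("bar near",320.5,207,.114),("bar far",321,264,.114),("barL",312.5,235,.114),("barR",329,235,.114)]: print(n,wray("w1.npz",u,v,z))
S=[wray("w1.npz",*q,.016)[:2] for q in[(270,152),(357,143),(365,261),(287,269)]];print("foot",np.mean(S,0))
d=wray("w1.npz",321,264,.114)-wray("w1.npz",320.5,207,.114);print(np.degrees(np.arctan2(d[1],d[0])))
im=cv2.imread("pics/w1.png");cv2.imwrite("pics/w1c.png",cv2.resize(im[130:290,240:400],None,fx=3.7,fy=3.7,interpolation=2))
E
```

```text
disc [0.5330362 0.1765736 0.084    ]
bar near [0.51323708 0.18363262 0.114     ]
bar far [0.55767547 0.16709206 0.114     ]
barL [0.53211874 0.16962896 0.114     ]
barR [0.53679243 0.18184791 0.114     ]
foot [0.53621519 0.17432359]
-20.415940608099334
```

View pics/w1c.png

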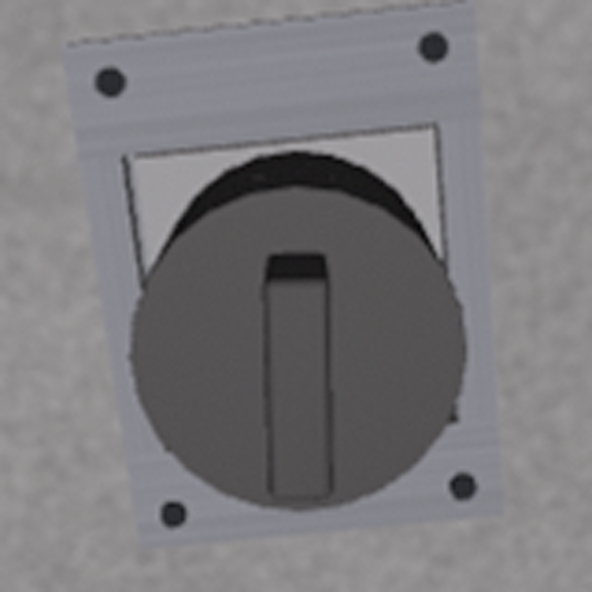

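The hood centre is at about (0.535, 0.1755), and the tool sits within 1 mm of it and is aligned with the bar. Next I descend and grip.

jog_arm:
  deltas: "3 0 0 0 0; 6 0 0 0 0; 8.5 0 0 0 0; 10.5 0 0 0 0; 11.5 0 0 0 0; 11.5 0 0 0 0; 11.5 0 0 0 0.5; 11.5 0 0 0 1; 11.5 0 0 0 1; 11.5 0 0 0 1"
  newtons: 40

```text
time: 2.45
position: [0.5366, 0.1744, 0.0903]
eef_rot: [37.5, 89.9, 16.4]
force: [-0.5, -1.4, 0.6]
width: 0.0281
```

jog_arm:
  deltas: "0 0 0 0 1; 0 0 0 0 1; 0 0 0 0 1; 0 0 0 0 1; 0 0 0 0 1"

```text
time: 2.95
position: [0.5362, 0.1743, 0.0894]
eef_rot: [-143.1, 90.0, -164.1]
force: [-0.8, 0.5, 0.7]
width: -0.0001
```

Run:
```python
from h import *
s=status.state();print(s["time"],s["position"],s["eef_rot"],s["qpos"],s["force"],s["width"])
im=viewer.snapshot("wrist");cv2.imwrite("pics/w2.png",im[:,:,::-1])
```

```text
2.95 [0.53615748 0.17428065 0.08944784] [-143.08965024   89.994673   -164.10484246] [ 1.80068974e+01  1.27188191e+01 -1.01415053e+01  6.71449989e+01
  1.96291881e-04  3.90220896e+01] [-0.7798877   0.46547271  0.74731761] -8.139718915093846e-05
```

View pics/w2.png

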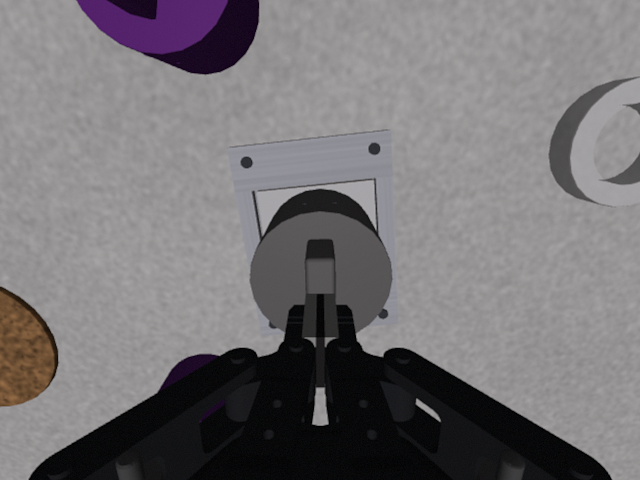

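The opening reads 0, but the picture seems to show the fingers apart on either side of the bar at (320,320). I'll zoom in.

Run:
```python
from h import *
im=cv2.imread("pics/w2.png");cv2.imwrite("pics/w2c.png",cv2.resize(im[220:440,220:420],None,fx=2.7,fy=2.7,interpolation=2))
s=viewer.snapshot("scene")[:,:,::-1];cv2.imwrite("pics/s2.png",cv2.resize(s[150:370,200:430],None,fx=2.7,fy=2.7,interpolation=2))
print(status.state()["width"])
```

```text
0.0004727553582697139
```

View pics/w2c.png

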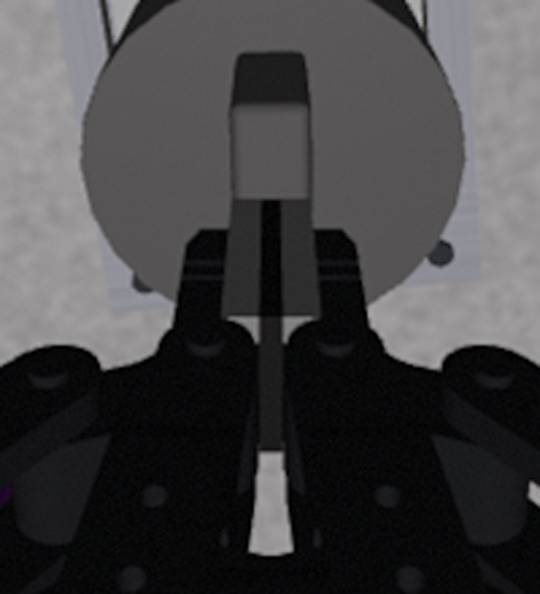

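View pics/s2.png

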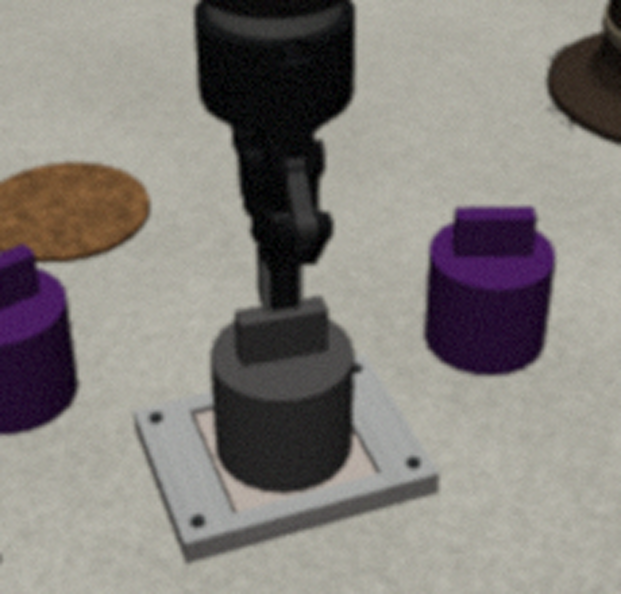

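Run:
```python
from h import *
def f(p): u,v=proj("scene",p); return round((u-200)*2.7),round((v-150)*2.7)
print("TCP",f([.536,.1745,.0894]),"bar top c",f([.535,.1755,.114]))
for z in (.1,.114,.125,.14): print(z,f([.536,.1745,z]))
im=cv2.imread("pics/s2.png");cv2.imwrite("pics/s2c.png",cv2.resize(im[180:400,180:380],None,fx=2.7,fy=2.7,interpolation=2))
a=viewer.snapshot("top")[:,:,::-1];cv2.imwrite("pics/t2.png",cv2.resize(a[140:270,180:320],None,fx=4.5,fy=4.5,interpolation=2))
```

```text
TCP (280, 344) bar top c (282, 309)
0.1 (280, 329)
0.114 (279, 309)
0.125 (279, 293)
0.14 (279, 270)
```

View pics/s2c.png

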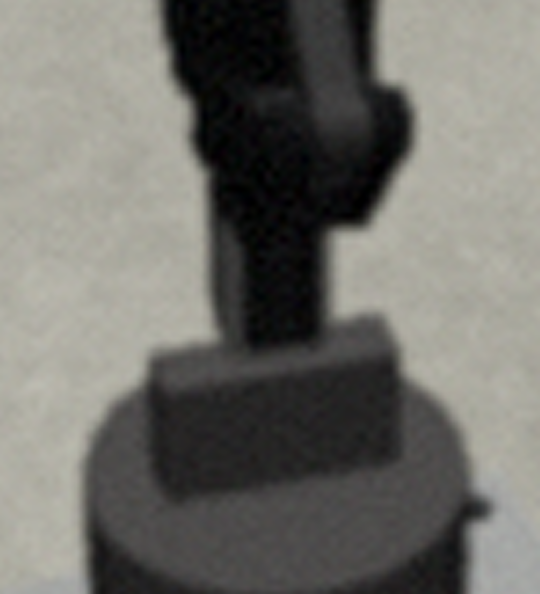

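View pics/t2.png

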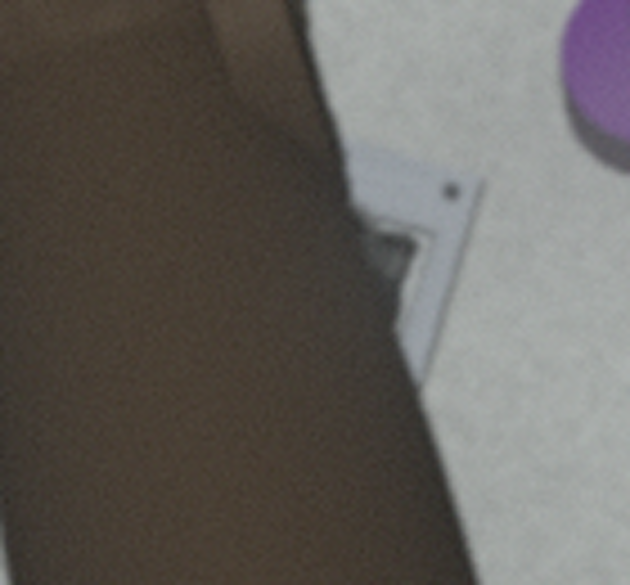

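The fingers shut on nothing: width is 0, and in both views the tips end at the bar's top, z about 0.115, although the reported TCP z is 0.089. The real tips therefore sit about 25 mm higher than reported, while the sideways alignment is good. I'll open, go lower and close again.

jog_arm:
  deltas: "0 0 0 0 0; 0 0 0 0 0; 0 0 0 0 0; 0 0 0 0 0; 0 0 0 0 0; 0.8 0 0 0 0; 1.6 0 0 0 0; 2.2 0 0 0 0; 2.2 0 0 0 0; 2.2 0 0 0 0"

```text
time: 4.1
position: [0.5359, 0.1742, 0.0671]
eef_rot: [-140.6, 90.0, -161.6]
force: [-0.5, 0.1, 1.3]
width: 0.0856
```

Run:
```python
from h import *
s=status.state();print(s["time"],s["position"],s["force"],s["width"])
im=viewer.snapshot("scene")[:,:,::-1];cv2.imwrite("pics/s3.png",cv2.resize(im[190:340,230:380],None,fx=4,fy=4,interpolation=2))
```

```text
4.1 [0.5359488  0.17420265 0.06712901] [-0.50476018  0.07637638  1.32099374] 0.08558895136398907
```

View pics/s3.png

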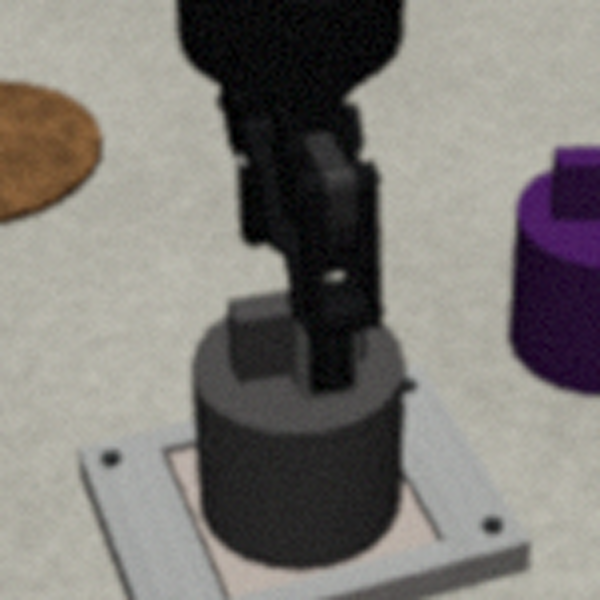

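Run:
```python
from h import *
for d in (.043,.05):
  for z in (.07,.08,.09,.1,.11,.12): 
    u,v=proj("scene",[.536+.359*d,.1742+.933*d,z]);print(d,z,round((u-230)*4),round((v-190)*4))
```

```text
0.043 0.07 322 465
0.043 0.08 322 444
0.043 0.09 322 423
0.043 0.1 322 402
0.043 0.11 322 380
0.043 0.12 322 358
0.05 0.07 327 478
0.05 0.08 327 457
0.05 0.09 327 436
0.05 0.1 327 415
0.05 0.11 327 393
0.05 0.12 326 371
```

The open tip is at about z = 0.107, so shut it would be at about 0.094. I'll go 4 mm lower and close.

jog_arm:
  deltas: "0.4 0 0 0 0; 0.4 0 0 0 0.5; 0.4 0 0 0 1; 0.4 0 0 0 1; 0.4 0 0 0 1; 0.4 0 0 0 1; 0.4 0 0 0 1; 0.4 0 0 0 1; 0.4 0 0 0 1"
  newtons: 50

```text
time: 5.05
position: [0.5363, 0.1743, 0.0637]
eef_rot: [26.9, 90.0, 5.9]
force: [0.3, 0.3, 2.1]
width: 0.013
```

Run:
```python
from h import *
s=status.state();print(s["time"],s["position"],s["force"],s["ft_torque"],s["width"])
im=viewer.snapshot("scene")[:,:,::-1];cv2.imwrite("pics/s4.png",cv2.resize(im[190:340,230:380],None,fx=4,fy=4,interpolation=2))
```

```text
5.05 [0.53632169 0.17430477 0.06366455] [0.34202628 0.29779566 2.10011427] [-0.08646336 -0.01507259  0.05604424] 0.01302720927976496
```

View pics/s4.png

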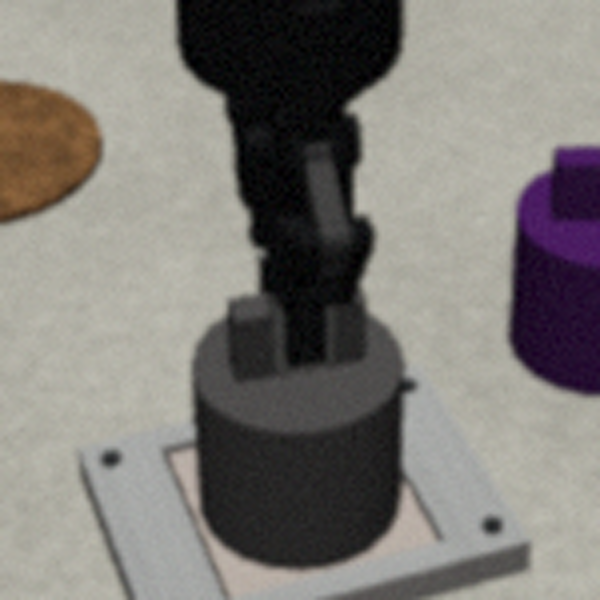

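The fingers now hold the bar: width is 13 mm and the finger sits mid-bar at (305,330) in the crop. Now I turn the hood.

jog_arm:
  deltas: "0 0 0 -6 1; 0 0 0 -12 1; 0 0 0 -18 1; 0 0 0 -24 1; 0 0 0 -30 1; 0 0 0 -36 1; 0 0 0 -42 1; 0 0 0 -48 1; 0 0 0 -54 1; 0 0 0 -60 1"

```text
time: 6.1
position: [0.5362, 0.1743, 0.0637]
eef_rot: [-56.1, 90.0, -16.9]
force: [0.6, -0.2, 1.2]
width: 0.013
```

jog_arm:
  deltas: "0 0 0 -6 1; 0 0 0 -12 1; 0 0 0 -18 1; 0 0 0 -24 1; 0 0 0 -24 1; 0 0 0 -24 1; 0 0 0 -24 1"

```text
time: 6.8
position: [0.5363, 0.1743, 0.0637]
eef_rot: [-52.5, 90.0, 10.4]
force: [-0.2, -0.6, 2.0]
width: 0.013
```

Run:
```python
from h import *
s=status.state();print(s["time"],s["position"],s["force"],s["ft_torque"],s["width"],s["qpos"])
im=viewer.snapshot("scene")[:,:,::-1];cv2.imwrite("pics/s5.png",cv2.resize(im[190:360,220:390],None,fx=3.5,fy=3.5,interpolation=2))
im=viewer.snapshot("wrist")[:,:,::-1];cv2.imwrite("pics/w5.png",im)
```

```text
6.8 [0.53629308 0.17431761 0.06365568] [-0.24736838 -0.57504965  1.95029523] [-0.0963671  -0.08673467  0.02758614] 0.013022871591662629 [ 1.80076692e+01  1.34069533e+01 -1.25964984e+01  6.39788628e+01
 -2.35700531e-03 -4.48781575e+01]
```

View pics/s5.png

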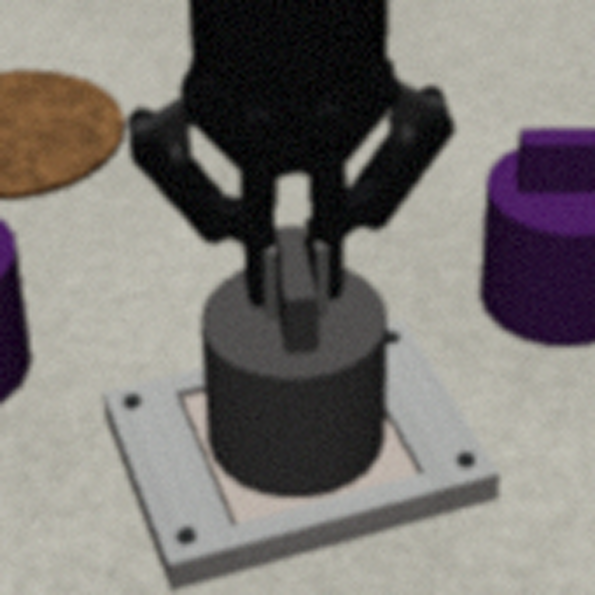

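View pics/w5.png

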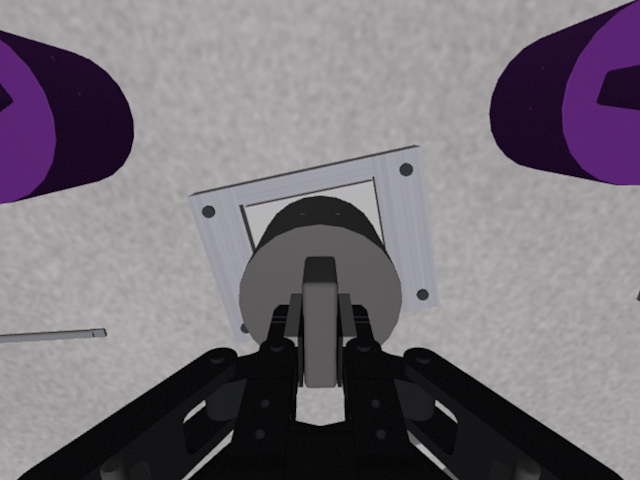

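The bar now stands across the foot, about 80° from the long side, and the hood is still down. I'll lift 8 mm first and check for the tub's weight.

jog_arm:
  deltas: "-0.2 0 0 0 1; -0.4 0 0 0 1; -0.6 0 0 0 1; -0.8 0 0 0 1; -0.8 0 0 0 1; -0.8 0 0 0 1"

```text
time: 7.5
position: [0.5362, 0.1743, 0.0715]
eef_rot: [105.2, 90.0, 168.1]
force: [0.6, 0.1, -1.6]
width: 0.0131
```

Run:
```python
from h import *
s=status.state();print(s["time"],s["position"],s["force"],s["width"])
im=viewer.snapshot("scene")[:,:,::-1];cv2.imwrite("pics/s6.png",cv2.resize(im[190:360,220:390],None,fx=3.5,fy=3.5,interpolation=2))
```

```text
7.5 [0.53615026 0.17427009 0.07148146] [ 0.56599366  0.10485986 -1.56412804] 0.01310902107697521
```

View pics/s6.png

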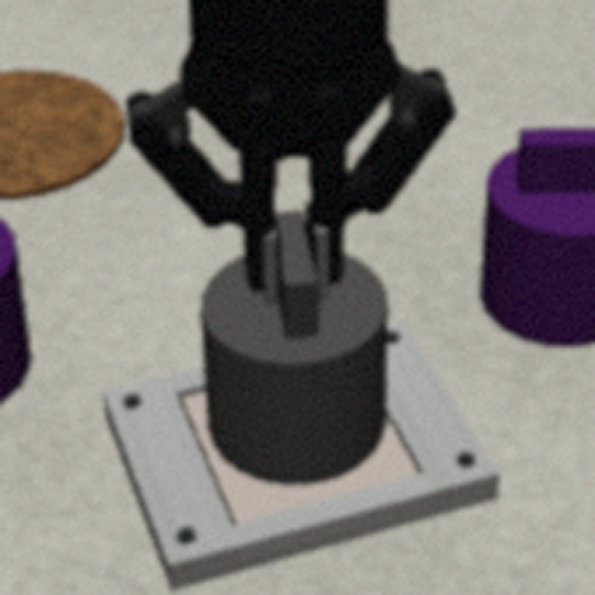

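The hood is up 8 mm with only 1.6 N (its own weight), and the base plate is still in the recess. I continue the lift.

jog_arm:
  deltas: "-1 0 0 0 1; -2.2 0 0 0 1; -3.5 0 0 0 1; -5 0 0 0 1; -6.5 0 0 0 1; -8 0 0 0 1; -9.5 0 0 0 1; -11 0 0 0 1; -12 0 0 0 1; -12 0 0 0 1"

```text
time: 8.55
position: [0.5371, 0.1746, 0.1939]
eef_rot: [-45.0, 89.8, 17.9]
force: [-0.6, -0.1, -1.3]
width: 0.0128
```

jog_arm:
  deltas: "0 0 0 0 1; 0 0 0 0 1"

```text
time: 8.75
position: [0.5358, 0.1742, 0.1908]
eef_rot: [135.5, 89.9, -161.5]
force: [-0.1, -0.3, -1.7]
width: 0.0128
```

Run:
```python
from h import *
from scipy.spatial.transform import Rotation as Ro
s=status.state();print(s["time"],s["position"],s["force"],s["width"])
R=Ro.from_euler("xyz",s["eef_rot"],degrees=True).as_matrix();print(np.round(R,3))
d=np.array([.5214,-.1378])-s["position"][:2];print("to pad tool axes",R.T@np.array([*d,0]))
im=viewer.snapshot("scene")[:,:,::-1];cv2.imwrite("pics/s7.png",im)
p=cv2.inRange(cv2.cvtColor(im,cv2.COLOR_BGR2HSV),(5,80,50),(25,255,255));p[:200]=0;p[250:]=0;p[:,:180]=0;p[:,265:]=0
c=max(cv2.findContours(p,0,2)[0],key=cv2.contourArea);x,y,w,h=cv2.boundingRect(c);print("pad scene",x,y,w,h,ray("scene",*cv2.fitEllipse(c)[0],.006))
```

```text
8.75 [0.53580182 0.17418708 0.19075884] [-0.05023921 -0.30436559 -1.73190758] 0.012829754856233248
[[-0.001 -0.891  0.454]
 [-0.     0.454  0.891]
 [-1.     0.001 -0.001]]
to pad tool axes [ 1.35744823e-04 -1.28879908e-01 -2.84487789e-01]
pad scene 191 210 64 37 [ 0.52355171 -0.13338715  0.006     ]
```

View pics/s7.png

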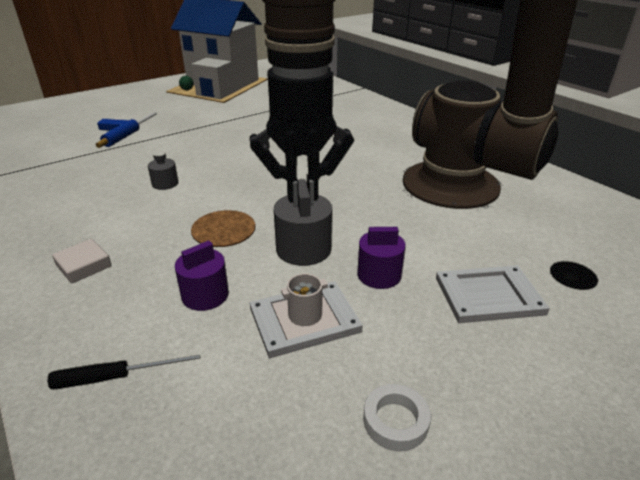

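The tub stays seated in the foot at (305,305) and the hood hangs clear. Now to the pad.

jog_arm:
  deltas: "0 -0.6 -1.4 0 1; 0 -1.9 -4.2 0 1; 0 -3.4 -7.6 0 1; 0 -5 -11 0 1; 0 -6.6 -14.5 0 1; 0 -8.2 -18 0 1; 0 -9.8 -21.5 0 1; 0 -11.2 -24.7 0 1; 0 -12.3 -27.1 0 1; 0 -12.8 -28.3 0 1"

```text
time: 9.8
position: [0.5207, -0.1387, 0.191]
eef_rot: [139.3, 89.9, -157.8]
force: [-0.5, 0.4, -1.0]
width: 0.0133
```

jog_arm:
  deltas: "0 0 0 0 1; 0 0 0 0 1; 0 0 0 0 1"

```text
time: 10.1
position: [0.5216, -0.1351, 0.1914]
eef_rot: [57.9, 90.0, 120.9]
force: [-0.5, 0.4, -1.7]
width: 0.0132
```

Run:
```python
from h import *
s=status.state();print(s["time"],s["position"],s["force"],s["width"])
im=viewer.snapshot("wrist")[:,:,::-1];cv2.imwrite("pics/w8.png",im)
im=viewer.snapshot("scene")[:,:,::-1];cv2.imwrite("pics/s8.png",cv2.resize(im[60:320,120:380],None,fx=2.3,fy=2.3,interpolation=2))
```

```text
10.1 [ 0.52158748 -0.13507225  0.19143107] [-0.45666131  0.42823686 -1.66013447] 0.01322688282489607
```

View pics/w8.png

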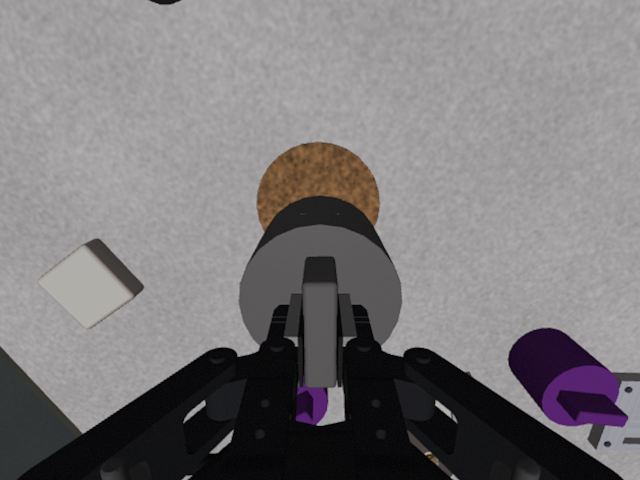

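View pics/s8.png

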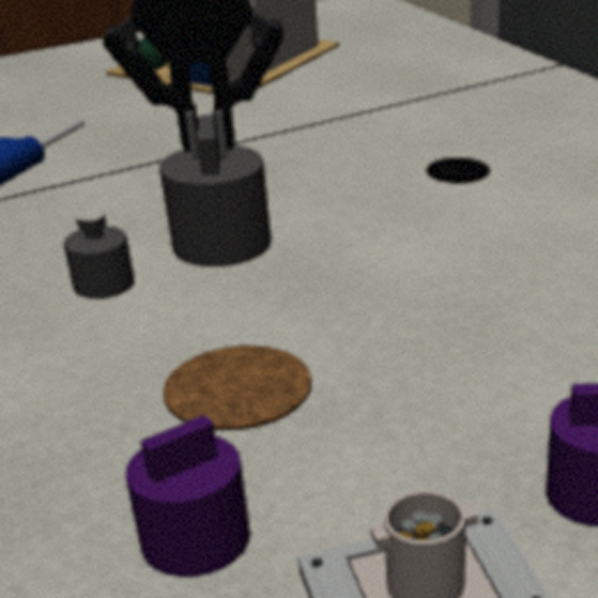

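The hood hangs over the pad, which is centred left–right in the wrist view at (318,200). Lowering to about 5 mm above contact first.

jog_arm:
  deltas: "0.8 0 0 0 1; 2.5 0 0 0 1; 4.5 0 0 0 1; 6.5 0 0 0 1; 8.5 0 0 0 1; 10.3 0 0 0 1; 11.6 0 0 0 1; 12.5 0 0 0 1; 13 0 0 0 1; 13 0 0 0 1"

```text
time: 11.2
position: [0.5215, -0.1358, 0.0611]
eef_rot: [103.8, 90.0, 166.8]
force: [-0.3, -0.1, -1.6]
width: 0.0131
```

jog_arm:
  deltas: "0 0 0 0 1; 0.2 0 0 0 1; 0.3 0 0 0 1; 0.4 0 0 0 1; 0.4 0 0 0 1"

```text
time: 11.7
position: [0.5216, -0.136, 0.0575]
eef_rot: [56.5, 90.0, 119.5]
force: [0.4, -0.5, -1.7]
width: 0.0129
```

Run:
```python
from h import *
s=status.state();print(s["time"],s["position"],s["force"],s["width"])
im=viewer.snapshot("scene")[:,:,::-1];cv2.imwrite("pics/s9.png",cv2.resize(im[140:280,150:290],None,fx=4,fy=4,interpolation=2))
```

```text
11.7 [ 0.52161254 -0.13598314  0.05747761] [ 0.42452522 -0.50544599 -1.68773418] 0.012946642324519343
```

View pics/s9.png

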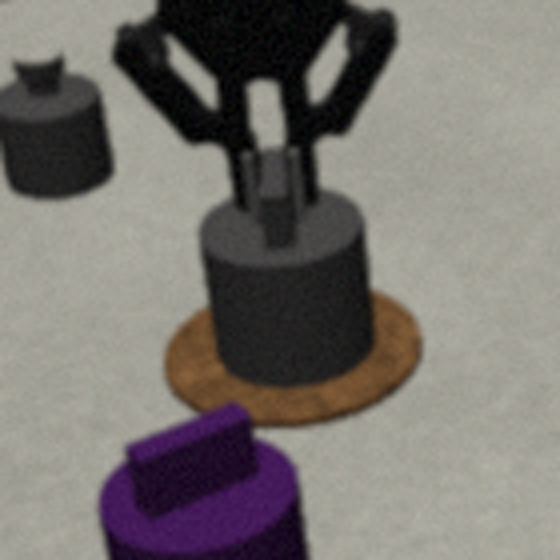

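The hood is over the middle of the pad, about 2 mm up, and the force is still just its weight. I ease down to contact.

jog_arm:
  deltas: "0.1 0 0 0 1; 0.2 0 0 0 1; 0.2 0 0 0 1; 0.2 0 0 0 1"

```text
time: 12.15
position: [0.5217, -0.136, 0.0557]
eef_rot: [-65.4, 90.0, -2.4]
force: [-1.0, 0.5, 1.0]
width: 0.0129
```

Contact: the vertical force went from -1.7 to +1.0 N. Release and rise straight up.

jog_arm:
  deltas: "0 0 0 0 0.7; 0 0 0 0 0.4; 0 0 0 0 0; 0 0 0 0 0; 0 0 0 0 0; 0 0 0 0 0; 0 0 0 0 0"

```text
time: 12.85
position: [0.5217, -0.136, 0.0555]
eef_rot: [-134.4, 90.0, -71.4]
force: [1.0, 0.2, -0.6]
width: 0.0854
```

jog_arm:
  deltas: "-1 0 0 0 0; -3 0 0 0 0; -5.5 0 0 0 0; -8 0 0 0 0; -10.5 0 0 0 0; -13 0 0 0 0; -15 0 0 0 0; -15 0 0 0 0"

```text
time: 13.65
position: [0.5231, -0.1363, 0.2093]
eef_rot: [-77.5, 89.7, -14.6]
force: [0.3, 0.4, 0.2]
width: 0.0853
```

jog_arm:
  deltas: "0 0 -3 0 0; 0 0 -7 0 0; 0 0 -11 0 0; 0 0 -15 0 0; 0 0 -18 0 0; 0 0 -18 0 0; 0 0 -18 0 0"

```text
time: 14.35
position: [0.4394, -0.2965, 0.2049]
eef_rot: [61.5, 89.9, 124.4]
force: [-0.0, -0.7, -0.4]
width: 0.0853
```

Run:
```python
from h import *
s=status.state();print(s["time"],s["position"],s["force"],s["width"])
for n in("scene","top"):
    im=viewer.snapshot(n)[:,:,::-1];cv2.imwrite(f"pics/{n}10.png",im)
for z in (.076,): print("pad-centre projected hood disc top px",proj("top",[.522,-.136,z]),"scene",proj("scene",[.522,-.136,z]))
```

```text
14.35 [ 0.43940306 -0.29649166  0.20494508] [-0.03834481 -0.65473285 -0.35200047] 0.0852707362617879
pad-centre projected hood disc top px (np.float64(406.3568949219536), np.float64(211.663530824926)) scene (np.float64(219.4040870256035), np.float64(196.90582158790957))
```

View pics/scene10.png

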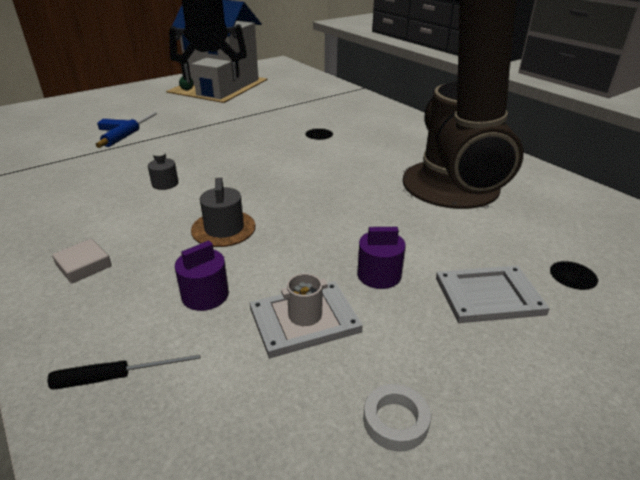

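View pics/top10.png

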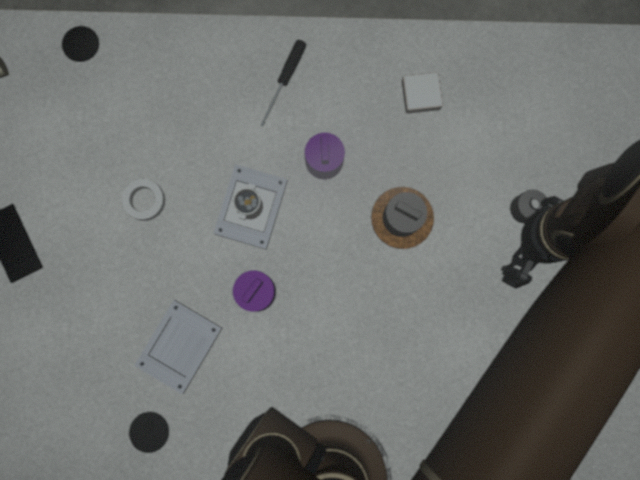

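The hood disc sits at (406,213) in the top view, where (406,212) is expected for a centred hood. The tub is upright in the foot and the arm is clear, so I hand in.

```bash
python3 -c "
from station import order;print(order.sign_off())"
```

```text
the job is handed in; nothing more can be done
None
```

I turned the grey hood about 84° by its bar, lifted it off the tub, stood it on the cork pad and handed the job in at about 14.5 s. No verdict came back.

- **Hood:** The last pictures show it upright on the pad. Its disc is within about 2 px (roughly 3 mm) of where a centred hood would appear. At set-down the vertical force went from -1.7 N to +1.0 N, so it was placed rather than dropped.
- **Tub:** It is still in the foot's recess and looks upright. During the lift the arm carried only about 1.6 N, which is the hood's own weight.
- **Arm:** The open gripper is clear of everything, about 0.2 m above the table.

**Failed first grasp:** The fingers closed on nothing (width 0). The fingertips sat about 27 mm behind the stated tool point, measured in the scene and wrist views. I opened, went 26 mm lower and gripped the bar properly, at a 13 mm width.

**Pad position:** The top and scene views disagreed by about 5 mm on the pad's centre, so I used a point between the two.

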